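# Set up the slate hone and hold the mandrel ready for dressing

## Task

Get ready to dress the mandrel's tip: first lay the slate hone flat on top of the narrow wooden rest, centred and lengthwise along it, and let go of it. Then draw the steel mandrel up out of its socket on the brass turntable, lean it over to about 45 degrees with the tip down, and finish while still holding it there in the gripper, the tip about 25 mm above the middle of the hone without touching it. Leave the three brass staples standing in their collars and the pewter cup where it is.

Things in the scene. Friction and masses are not known exactly. Their poses are not given: they have to be found in the camera images.
- hone: grey slate hone, a rectangular slab 130 x 45 x 22 mm (its own x, y, z), about 0.35 kg, lying flat on the bench at the start; origin at the centre of its underside, x along its length, z up
- hone_top (a point): centre of the hone's upper face, 22 mm above its origin; axes as the hone's
- rest: fixed wooden hone rest: a dark foot board 120 x 75 x 14 mm, a narrow web and on it a bar 90 x 30 x 12 mm (length x width x height) whose flat top is 56 mm above the bench; origin on the bench under its centre, x along the bar's length
- rest_top (a point): centre of the flat top of the rest's bar, 56 mm above the bench; axes as the rest's
- mandrel: polished round steel mandrel, 150 mm long, about 0.145 kg; origin at its flat tip, z along its axis from tip to grip end. From the tip: shank tapering from 7 to 11 mm diameter over 28 mm, then 11 mm, collar 20 mm diameter at 70 to 78 mm, plain grip 14 mm diameter from 78 to 150 mm. At the start it stands upright in the socket, tip down 30 mm above the bench
- mandrel_grip (a point): point on the mandrel's axis in the middle of its grip, 112 mm from the tip; axes as the mandrel's
- turntable: round brass turntable disc, 150 mm diameter, 18 mm thick, turning freely (when knocked it coasts a second or two) about its vertical axis; its top is 30 mm above the bench. Origin at the centre of its underside, 12 mm above the bench. Mandrel socket 42 mm from the centre along its x, three collars (18 mm diameter, 12 mm high) with the staples, 52 mm from the centre
- socket_mouth (a point): centre of the mouth of the mandrel socket, an upright brass tube 24 mm outside and 13 mm inside diameter, 40 mm high on the disc: its mouth is 70 mm above the bench, its floor is the disc's top
- staple0: brass reed staple, a slender cone 42 mm tall, 10 mm diameter at the foot and 7 mm at the top, standing loose in a 12 mm deep collar on the turntable, its top 72 mm above the bench; origin at the centre of its underside, z up. Leave it standing
- staple1: brass reed staple, a slender cone 42 mm tall, 10 mm diameter at the foot and 7 mm at the top, standing loose in a 12 mm deep collar on the turntable, its top 72 mm above the bench; origin at the centre of its underside, z up. Leave it standing
- staple2: brass reed staple, a slender cone 42 mm tall, 10 mm diameter at the foot and 7 mm at the top, standing loose in a 12 mm deep collar on the turntable, its top 72 mm above the bench; origin at the centre of its underside, z up. Leave it standing
- cup: round dull pewter reed cup, 68 mm diameter at the rim, 55 mm high, standing loose on the bench; origin at the centre of its underside. Leave it alone

How it is judged:
By the outcome, as a careful person would: the job done as asked, in the order asked, and still so for the second after the job is handed in, while the arm keeps its last pose, push and grip.
It also fails if it takes over 58 s, if anything falls off the work surface, if the arm or the gripper's body presses on something with over 40 N, if the wrist force passes 120 N, or if a joint passes its speed limit or range.

## Robot

A 7-joint arm with a two-finger parallel gripper is mounted at the origin on the work surface. World frame = base frame: x ahead of the robot, y to its left, z up, the work surface at z = 0. Lengths are in m, angles in rad, forces in N, time in s.
With the tool pointing down it reaches from about 0.4 to 0.875 m from the base axis. Payload 19.3 kg.
Tool frame: the origin (TCP) lies at the very end of the fingers, on their centre line; the grasp point (between the pads) lies 19 mm behind it; z points along the fingers, y is the line along which they close (so a half turn about z gives the same grasp; the last joint's range is limited). The gripper opens to 85 mm and grips with 20 to 120 N. Pads are 22 mm wide; open, the fingers measure 114 mm over their backs; the gripper's body (76 mm by 85 mm) begins 54 mm behind the grasp point. The pads swing forward as they close: fully open they stand 13 mm farther back than shut.
Start: joints at [-1.281, 0.521, -0.036, 1.599, 0.021, 1.021, -0.113], TCP at [0.22, 0.585, 0.231] pointing down, gripper open.
Joint ranges: [-2.91, 2.91], [-0.3, 2.13], [-1.5, 1.42], [0.17, 2.43], [-1.26, 4.41], [0.16, 1.93], [-2.52, 2.52]. Speed limits (rad/s): [1.89, 1.89, 2.39, 2.39, 3.01, 3.01, 3.01].

## Interface

Orientations are given as [roll, pitch, yaw] about the fixed x, y, z axes, in that order (R = Rz(yaw) Ry(pitch) Rx(roll)).
In Python, from workcell import bot gives the robot as it stands.
- The arm moves only by the shell command python3 -m crank 'ROWS' [FORCE]. ROWS is a JSON object of lists of equal length, an entry for each row: "travel": the shift along the world's x, y, z in cm, a list of three; "turn": the turn, a rotation vector about the world's x, y, z in degrees, a list of three; "gripper": the closure, from 0 (fully open) to 1 (shut). A call has exactly 5 rows; each row is the pose to reach, as a shift and turn from the pose commanded when the call began; what a row does not reach only later rows make up. A row lasts 1/10 s, in which the tool goes at most 50 mm and 8.59 degrees, less where a joint would pass 70% of its speed; a pose out of reach is approached as far as the arm can. A call with a gripper value outside its range is refused whole. The fingers move at their own pace and stop on an object; FORCE is the grip in N (left out, the last holds). Time passes only in rows, so rows that repeat a pose let the fingers close, or fill a call up. It gives the time, the measured TCP pose, the force, the opening and the grip force at its end, in the units of the state.
- bot.observe(): the state, without advancing time (a new reading comes with each control period).
- bot.grab_frame(name): name is "side" or "top" or "wrist"; returns a dict with "pixels" (384x512x3 uint8, red, green, blue), "fx", "fy", "cx", "cy" (pixels), "extrinsics" (4x4, takes a point from world to camera coordinates). Camera axes: x right, y down, z forward; pixel columns grow to the right and rows downward; lengths in m; the calibration is good to about 2 mm. A picture is of the moment at which its call begins. There is no depth.
- bot.job_done(): hands the job in; it is judged then, once.
The state is a dict: "clock": time; "qpos": joint angles; "qd": joint speeds; "joint_efforts": joint torques, N m; "position": TCP position; "tool_rot": TCP orientation; "force": force on the tool from outside, world axes, zero at the start; "moment": the same for the moment, N m; "grip_width": finger opening in m; "finger_force": force on a finger pad.
Only numpy, scipy, OpenCV 4.12 (cv2) and the standard library are available. Lean on these libraries where they do the work, as an engineer would, in place of code of your own. Each camera call takes 0.05 s, during which the arm holds its last target. There are 200 camera calls.

## Working session

There is one attempt and no reset: what is moved stays moved. The work goes in short steps, Python scripts to look and compute and a shell command to move; the robot and the scene stay as the last step left them, time stands still between calls to the robot, and variables do not carry over. Pictures are saved under pics/ and viewed, at most 10 in all, crops included, and the job is handed in when it is done.

```bash
ls; mkdir -p pics; python3 - <<'E'
from workcell import bot
import cv2,numpy as np
s=bot.observe();print({k:np.round(v,3).tolist() for k,v in s.items()})
for n in ["top","side"]:
    f=bot.grab_frame(n);print(n,f["fx"],f["fy"],f["cx"],f["cy"],np.round(f["extrinsics"],3).tolist())
    np.savez(f"pics/{n}0.npz",**f)
    cv2.imwrite(f"pics/{n}0.png",cv2.resize(f["pixels"][:,:,::-1],(800,600)))
E
```

```text
pics
{'clock': 0.0, 'qpos': [-1.281, 0.522, -0.036, 1.6, 0.021, 1.021, -0.113], 'qd': [-0.0, -0.001, 0.001, 0.001, -0.001, 0.002, 0.002], 'joint_efforts': [-0.003, -92.712, 1.979, -36.994, 0.018, 0.008, 0.0], 'position': [0.22, 0.585, 0.231], 'tool_rot': [-3.14, 0.0, 2.782], 'force': [-0.033, 0.776, 1.019], 'moment': [0.01, -0.009, 0.025], 'finger_force': 0.0, 'grip_width': 0.085}
top 380.28033985488463 380.28033985488463 248.2008723799004 192.46128735508728 [[-0.026, -1.0, 0.01, -0.015], [-0.997, 0.025, -0.075, 0.61], [0.075, -0.012, -0.997, 1.183], [0.0, 0.0, 0.0, 1.0]]
side 441.41819589279055 441.41819589279055 258.84554783676873 189.40869672182578 [[0.951, -0.31, -0.005, -0.571], [-0.208, -0.627, -0.751, 0.19], [0.23, 0.715, -0.661, 0.984], [0.0, 0.0, 0.0, 1.0]]
```

View pics/top0.png

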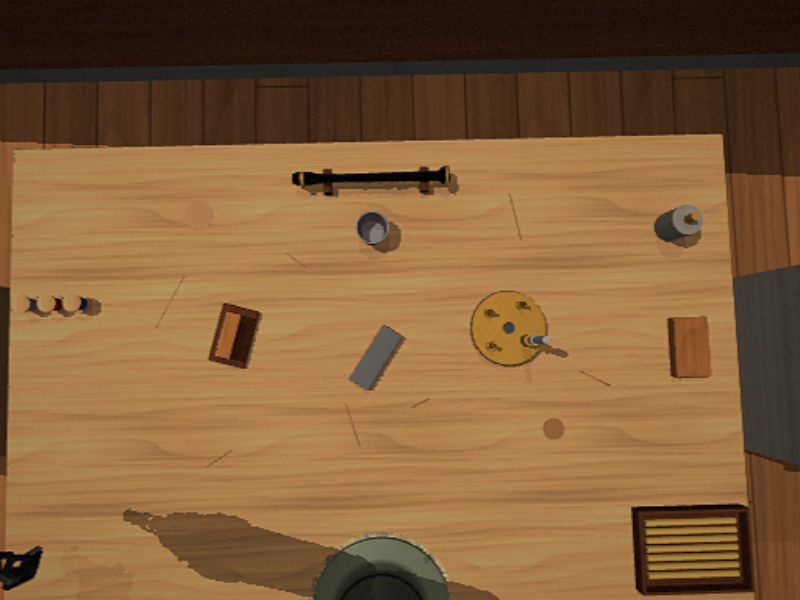

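View pics/side0.png

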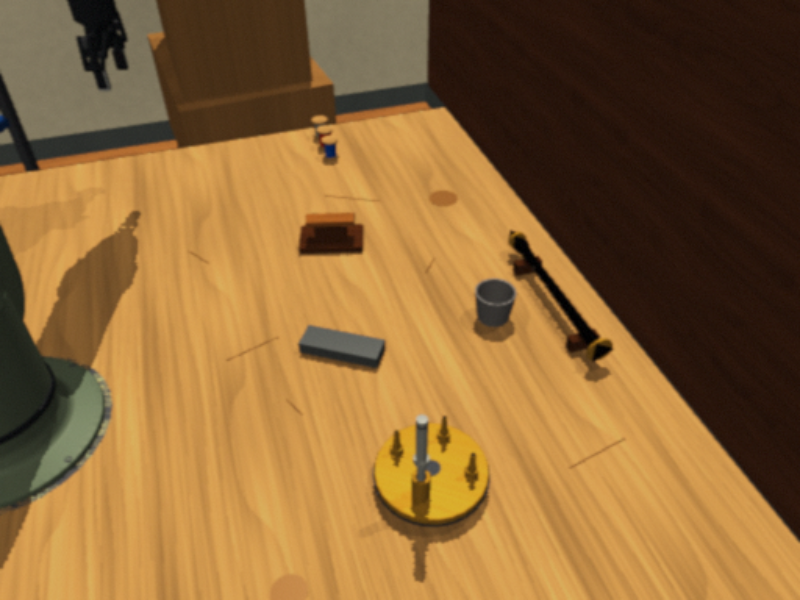

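Top view (800×600 px): hone at (377,357), rest at (235,336) with its light bar at about (230,330), turntable at (509,328) with the mandrel leaning out in perspective from (530,342) to (545,340), and cup at (373,228). The side view agrees.

```bash
cat > h.py <<'E'
import numpy as np,cv2
from workcell import bot
def load(p): return dict(np.load(p))
def grab(n,p):
    f=bot.grab_frame(n); np.savez(p,**f); return f
def ray(f,px,z):
    "pixel -> world point on plane z"
    E=f["extrinsics"];R,t=E[:3,:3],E[:3,3]
    d=R.T@[(px[0]-f["cx"])/f["fx"],(px[1]-f["cy"])/f["fy"],1];o=-R.T@t
    return o+d*(z-o[2])/d[2]
def proj(f,p):
    c=f["extrinsics"][:3,:3]@np.array(p)+f["extrinsics"][:3,3]
    return np.array([f["fx"]*c[0]/c[2]+f["cx"],f["fy"]*c[1]/c[2]+f["cy"]])
def tri(f1,p1,f2,p2):
    A=[]
    for f,p in((f1,p1),(f2,p2)):
        K=np.array([[f["fx"],0,f["cx"]],[0,f["fy"],f["cy"]],[0,0,1]]);P=K@f["extrinsics"][:3]
        A+=[p[0]*P[2]-P[0],p[1]*P[2]-P[1]]
    A=np.array(A);return np.linalg.lstsq(A[:,:3],-A[:,3],rcond=None)[0]
def blob(m,roi):
    "largest contour in roi (x0,y0,x1,y1)"
    k=np.zeros_like(m);x0,y0,x1,y1=roi;k[y0:y1,x0:x1]=m[y0:y1,x0:x1]
    c,_=cv2.findContours(k,cv2.RETR_EXTERNAL,cv2.CHAIN_APPROX_NONE)
    return max(c,key=cv2.contourArea)
def rect(f,c,z):
    "min-area rect in world of contour cast on plane z"
    P=np.array([ray(f,p[0],z)[:2] for p in c],np.float32)
    (cx,cy),(w,h),a=cv2.minAreaRect(P*1000)
    if w<h: w,h,a=h,w,a+90
    return np.round([cx,cy,w,h,(a+90)%180-90],1)
E
python3 - <<'E'
from h import *
T=load("pics/top0.npz");S=load("pics/side0.npz")
h=cv2.cvtColor(T["pixels"],cv2.COLOR_RGB2HSV);hs=cv2.cvtColor(S["pixels"],cv2.COLOR_RGB2HSV)
for p in [(241,229),(147,208),(160,215),(150,230),(155,205),(310,200),(340,217),(348,217),(280,210)]:print(p,h[p[1],p[0]])
gray=(h[...,1]<80).astype(np.uint8)
c=blob(gray,(215,195,270,260));print("hone",rect(T,c,.022))
wood=h[100,200];print(wood)
rb=(((h[...,0]<14)|(h[...,2]<110))*1).astype(np.uint8)
c=blob(rb,(125,185,175,245));print("foot",rect(T,c,.014))
c=blob(rb*(h[...,2]>110).astype(np.uint8),(125,185,175,245));print("bar",rect(T,c,.056))
a=cv2.resize(T["pixels"][180:245,120:180,::-1],None,fx=6,fy=6,interpolation=2)
b=cv2.resize(T["pixels"][180:245,290:370,::-1],None,fx=5,fy=6,interpolation=2)
d=cv2.resize(S["pixels"][255:345,230:320,::-1],(390,390),interpolation=2)
e=cv2.resize(S["pixels"][130:175,180:245,::-1],(400,200),interpolation=2)
o=np.zeros((590,800,3),np.uint8);o[:390,:360]=a;o[:390,360:760]=b;o[390:590,:400]=e
cv2.imwrite("pics/c1.png",o);cv2.imwrite("pics/c2.png",cv2.resize(d,(600,600)))
E
```

```text
(241, 229) [15 16 93]
(147, 208) [ 13 182 165]
(160, 215) [  9 204  40]
(150, 230) [ 11 188  69]
(155, 205) [  8 187  49]
(310, 200) [ 18 181  86]
(340, 217) [ 16  30 146]
(348, 217) [ 17  33 161]
(280, 210) [ 16 137 182]
hone [497.   -0.8 128.8  43.8 -33.9]
[ 16 139 180]
foot [548.2 282.8 119.4  80.4 -15.5]
bar [548.5 287.3  87.9  30.  -15.6]
```

View pics/c1.png

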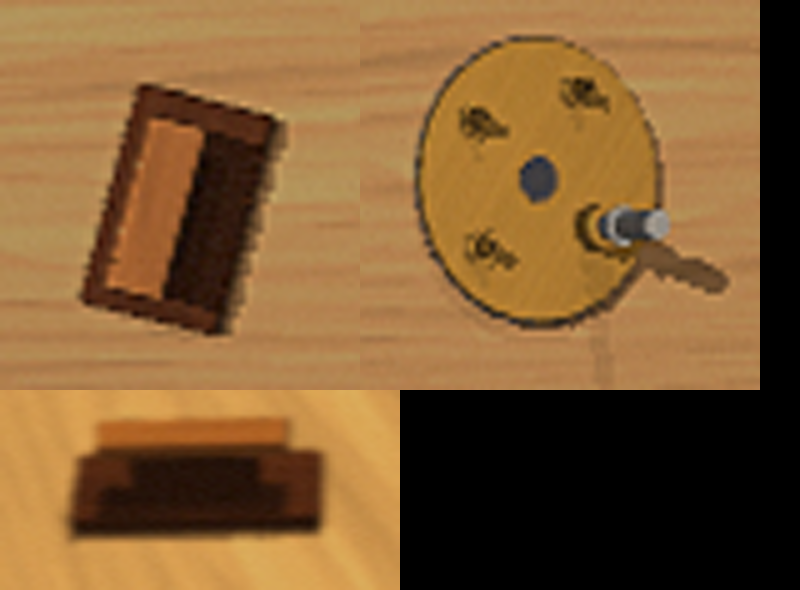

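View pics/c2.png

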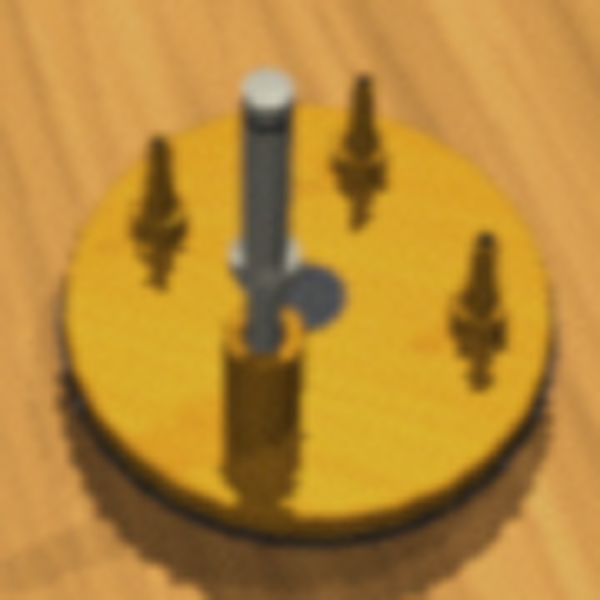

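Crops: the rest's bar is the bright strip at left of its foot board. The disc centre cap is at about top px (326,210), and the mandrel's grip end is at about top px (349,217) and side px (270,268.5). The three staples stand well away from the mandrel.

```bash
python3 -c "
from h import *
T=load('pics/top0.npz');S=load('pics/side0.npz')
print('end',tri(T,(349,217.2),S,(270.2,268.5)),ray(T,(349,217.2),.18),ray(S,(270.2,268.5),.18),'cap',ray(T,(326,210),.03),ray(S,(277.4,299.5),.03), 'mouth',ray(S,(269.4,305.5),.07))
c=blob((cv2.cvtColor(S['pixels'],cv2.COLOR_RGB2HSV)[...,1]<100).astype(np.uint8),(185,200,255,245));x=c[:,0]
m=c[:,0].mean(0);print('side hone',x.min(0),x.max(0),proj(S,(.497,-.0008,.011)))
print('side bar c',proj(S,(.5485,.2873,.056)))
"
python3 -m crank '{"travel":[[1.8,-3.9,0],[3.6,-7.8,0],[5.4,-11.7,0],[7.2,-15.6,0],[9.2,-19.5,0]],"turn":[[0,0,-1],[0,0,-2],[0,0,-3],[0,0,-4],[0,0,-5]],"gripper":[0,0,0,0,0]}' 60
python3 -m crank '{"travel":[[1.8,-3.9,0],[3.6,-7.8,0],[5.4,-11.7,0],[7.2,-15.6,0],[9.2,-19.5,0]],"turn":[[0,0,-1],[0,0,-2],[0,0,-3],[0,0,-4],[0,0,-5]],"gripper":[0,0,0,0,0]}'
python3 -m crank '{"travel":[[1.8,-3.9,0],[3.6,-7.8,0],[5.5,-11.7,-2],[7.4,-15.6,-5],[9.3,-19.6,-9]],"turn":[[0,0,-1],[0,0,-2],[0,0,-3],[0,0,-3.3],[0,0,-3.3]],"gripper":[0,0,0,0,0]}'
python3 -m crank '{"travel":[[0,0,0],[0,0,0],[0,0,0],[0,0,0],[0,0,0]],"turn":[[0,0,0],[0,0,0],[0,0,0],[0,0,0],[0,0,0]],"gripper":[0,0,0,0,0]}'
```

```text
end [ 0.5231459  -0.30432821  0.17834707] [ 0.52271344 -0.30375173  0.18      ] [ 0.52301875 -0.30562879  0.18      ] cap [ 0.54766174 -0.27348743  0.03      ] [ 0.55179639 -0.27286329  0.03      ] mouth [ 0.52251362 -0.30647767  0.07      ]
side hone [192 208] [245 234] [218.89103472 221.24933247]
side bar c [210.73964269 138.85548152]
clock: 0.6
position: [0.3123, 0.3882, 0.2311]
tool_rot: [-3.141, -0.0, 2.694]
force: [0.3, 0.5, -0.4]
grip_width: 0.0859
finger_force: 0.0
clock: 1.1
position: [0.4043, 0.1933, 0.2313]
tool_rot: [3.142, -0.0, 2.607]
force: [0.7, 1.2, 0.2]
grip_width: 0.0856
finger_force: 0.0
clock: 1.6
position: [0.4941, 0.0055, 0.1491]
tool_rot: [3.141, 0.002, 2.549]
force: [1.1, -0.2, 0.3]
grip_width: 0.0854
finger_force: 0.0
clock: 2.1
position: [0.4933, 0.0082, 0.1502]
tool_rot: [3.141, 0.001, 2.551]
force: [0.1, -0.2, 0.1]
grip_width: 0.0853
finger_force: 0.0
```

```bash

python3 -m crank '{"travel":[[0.4,-0.9,-2.5],[0.4,-0.9,-5.5],[0.4,-0.9,-8.5],[0.4,-0.9,-10.5],[0.4,-0.9,-11.5]],"turn":[[0,0,0],[0,0,0],[0,0,0],[0,0,0],[0,0,0]],"gripper":[0,0,0,0,0]}'
python3 -m crank '{"travel":[[0,0,-1],[0,0,-2],[0,0,-2.7],[0,0,-3],[0,0,-3]],"turn":[[0,0,0],[0,0,0],[0,0,0],[0,0,0],[0,0,0]],"gripper":[0,0,0,0,0]}'
python3 -c "
from h import *
a=grab('side','pics/s1.npz')['pixels'][150:290,150:300,::-1]
cv2.imwrite('pics/s1.png',cv2.resize(a,(640,597)))"
```

```text
clock: 2.6
position: [0.4966, -0.0012, 0.0334]
tool_rot: [-3.141, -0.001, 2.551]
force: [0.4, -0.8, 0.1]
grip_width: 0.0853
finger_force: 0.0
clock: 3.1
position: [0.4971, -0.0017, 0.0045]
tool_rot: [-3.142, -0.0, 2.55]
force: [-0.1, -0.7, -0.3]
grip_width: 0.0855
finger_force: 0.0
```

View pics/s1.png

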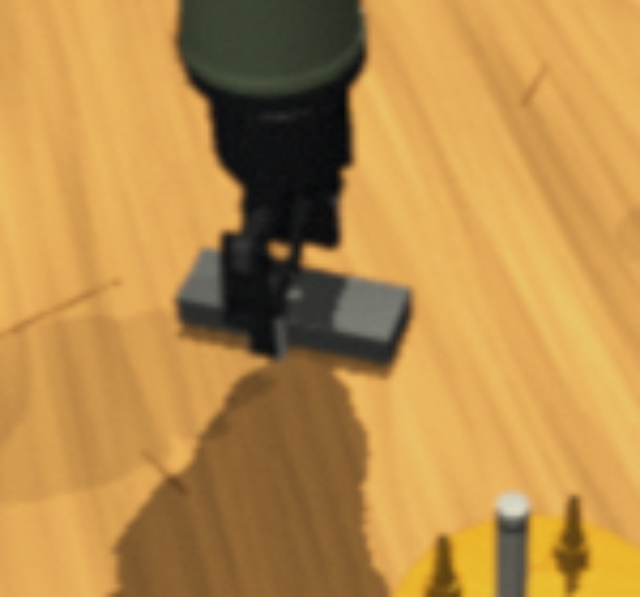

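The fingers straddle the middle of the hone (near finger at px (262,310) of the crop). Closing on it now, then lifting.

```bash

python3 -m crank '{"travel":[[0,0,0],[0,0,0],[0,0,0],[0,0,0],[0,0,0]],"turn":[[0,0,0],[0,0,0],[0,0,0],[0,0,0],[0,0,0]],"gripper":[1,1,1,1,1]}' 60
python3 -m crank '{"travel":[[0,0,0],[0,0,0],[0,0,0],[0,0,0],[0,0,0]],"turn":[[0,0,0],[0,0,0],[0,0,0],[0,0,0],[0,0,0]],"gripper":[1,1,1,1,1]}'
python3 -m crank '{"travel":[[0,0,1],[0,0,3],[0,0,6],[0,0,9],[0,0,12]],"turn":[[0,0,0],[0,0,0],[0,0,0],[0,0,0],[0,0,0]],"gripper":[1,1,1,1,1]}'
python3 - <<'E'
from h import *
f=grab('top','pics/t2.npz');h=cv2.cvtColor(f["pixels"],cv2.COLOR_RGB2HSV)
s=bot.observe();print(np.round(s["position"],4),np.degrees(s["tool_rot"]),s["grip_width"])
cv2.imwrite('pics/t2.png',cv2.resize(f["pixels"][150:300,170:320,::-1],(500,500)))
g=grab('side','pics/s2.npz')
cv2.imwrite('pics/s2.png',cv2.resize(g["pixels"][100:250,150:300,::-1],(500,500)))
E
python3 -c "
import cv2,numpy as np
cv2.imwrite('pics/p2.png',cv2.resize(np.hstack([cv2.imread('pics/t2.png'),cv2.imread('pics/s2.png')]),(800,400)))"
```

```text
clock: 3.65
position: [0.4973, -0.0016, 0.005]
tool_rot: [3.141, 0.0, 2.55]
force: [-2.0, 0.4, 10.4]
grip_width: 0.0437
finger_force: 60.4
clock: 4.15
position: [0.4973, -0.0016, 0.005]
tool_rot: [3.141, 0.0, 2.55]
force: [-1.7, -0.5, 9.9]
grip_width: 0.0439
finger_force: 60.4
clock: 4.65
position: [0.4967, -0.0018, 0.1262]
tool_rot: [-3.141, -0.0, 2.549]
force: [0.4, 0.7, -3.4]
grip_width: 0.0436
finger_force: 63.1
[ 0.4986 -0.0019  0.1302] [179.81125293   0.20703043 146.0396177 ] 0.04301463028216393
```

View pics/p2.png

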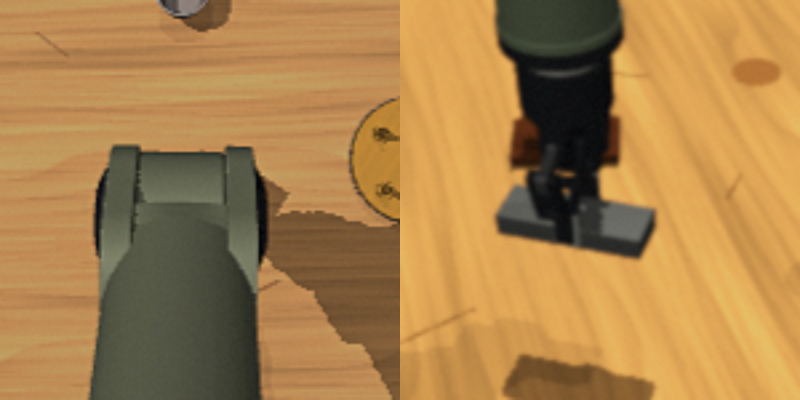

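The hone hangs level in the gripper and the side view shows it straight. Carrying it over the rest.

```bash

python3 -m crank '{"travel":[[0.3,1.5,0],[0.9,5,0],[1.6,9,0],[2.3,13,0],[3,17,0]],"turn":[[0,0,2],[0,0,4],[0,0,6],[0,0,8],[0,0,10]],"gripper":[1,1,1,1,1]}'
python3 -m crank '{"travel":[[0.7,4,0],[1.3,7.5,0],[1.8,10,0],[2.05,11.4,0],[2.15,11.9,0]],"turn":[[0,0,2],[0,0,4],[0,0,6],[0,0,8],[0,0,8.3]],"gripper":[1,1,1,1,1]}'
python3 -m crank '{"travel":[[0,0,0],[0,0,0],[0,0,0],[0,0,0],[0,0,0]],"turn":[[0,0,0],[0,0,0],[0,0,0],[0,0,0],[0,0,0]],"gripper":[1,1,1,1,1]}'
python3 - <<'E'
from h import *
f=grab('top','pics/t3.npz');g=grab('side','pics/s3.npz')
s=bot.observe();print(np.round(s["position"],4),np.degrees(s["tool_rot"]),s["grip_width"])
cv2.imwrite('pics/p3.png',np.hstack([cv2.resize(f["pixels"][150:270,90:210,::-1],(400,400)),cv2.resize(g["pixels"][60:180,150:270,::-1],(400,400))]))
E
```

```text
clock: 5.25
position: [0.5265, 0.1705, 0.1236]
tool_rot: [-3.141, -0.001, 2.727]
force: [1.6, -0.9, -3.3]
grip_width: 0.0435
finger_force: 63.2
clock: 5.75
position: [0.5479, 0.2885, 0.1235]
tool_rot: [-3.141, -0.001, 2.872]
force: [-0.5, -0.5, -3.4]
grip_width: 0.0433
finger_force: 63.2
clock: 6.25
position: [0.5487, 0.2868, 0.1247]
tool_rot: [3.142, 0.0, 2.868]
force: [-0.5, -0.6, -3.1]
grip_width: 0.0434
finger_force: 63.2
[0.5486 0.2871 0.1246] [1.79999181e+02 2.74628496e-03 1.64362460e+02] 0.04336663887946003
```

View pics/p3.png

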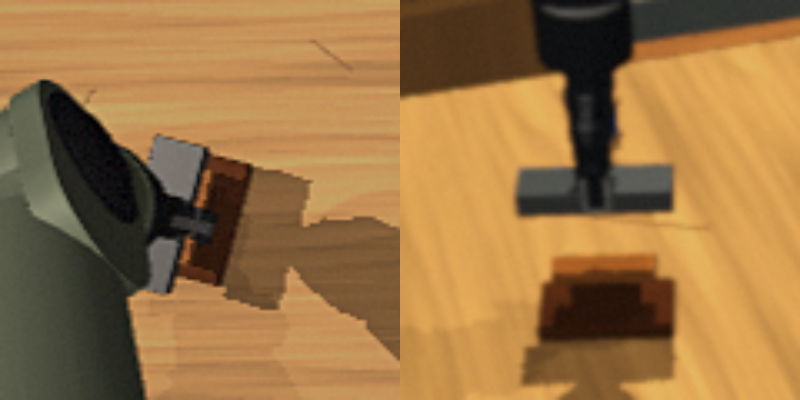

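The hone hangs over the rest, parallel to its bar; in the side crop the hone spans x=516–672 and the bar 552–657. Checking the expected corners against these before lowering.

```bash
python3 - <<'E'
from h import *
T=load('pics/t3.npz');S=load('pics/s3.npz')
a=np.radians(-15.6);u=np.array([np.cos(a),np.sin(a)]);v=np.array([-u[1],u[0]])
for i in(-1,1):
  for j in(-1,1):
    p=np.array([.5485,.2873])+i*.065*u+j*.0225*v
    q=lambda f,z,o,k:((proj(f,[*p,z])-o)*k).round()
    print(i,j,'top',q(T,.142,(90,150),3.333),'side top/bot',q(S,.142,(150,60),3.333)+[400,0],q(S,.120,(150,60),3.333)+[400,0])
E
```

```text
-1 -1 top [163. 293.] side top/bot [514. 194.] [517. 217.]
-1 1 top [112. 280.] side top/bot [518. 165.] [521. 188.]
1 -1 top [203. 145.] side top/bot [673. 190.] [674. 212.]
1 1 top [152. 132.] side top/bot [673. 161.] [674. 183.]
```

Predicted and seen corners agree to about 1 mm. Lowering.

```bash

python3 -m crank '{"travel":[[0,0,-1.5],[0,0,-3],[0,0,-4.5],[0,0,-5.5],[0,0,-5.8]],"turn":[[0,0,0],[0,0,0],[0,0,0],[0,0,0],[0,0,0]],"gripper":[1,1,1,1,1]}'
python3 -m crank '{"travel":[[0,0,-0.1],[0,0,-0.2],[0,0,-0.3],[0,0,-0.4],[0,0,-0.4]],"turn":[[0,0,0],[0,0,0],[0,0,0],[0,0,0],[0,0,0]],"gripper":[1,1,1,1,1]}'
```

```text
clock: 6.85
position: [0.5479, 0.2869, 0.0647]
tool_rot: [-3.14, -0.002, 2.869]
force: [0.2, 0.2, -2.1]
grip_width: 0.044
finger_force: 63.1
clock: 7.35
position: [0.5487, 0.2874, 0.0627]
tool_rot: [3.141, 0.0, 2.869]
force: [0.3, 0.1, -2.4]
grip_width: 0.0435
finger_force: 63.1
```

```bash

python3 -m crank '{"travel":[[0,0,-0.1],[0,0,-0.15],[0,0,-0.2],[0,0,-0.2],[0,0,-0.2]],"turn":[[0,0,0],[0,0,0],[0,0,0],[0,0,0],[0,0,0]],"gripper":[1,1,1,1,1]}'
```

```text
clock: 7.85
position: [0.5486, 0.2873, 0.0611]
tool_rot: [3.141, 0.0, 2.869]
force: [-3.3, -1.5, 7.4]
grip_width: 0.0435
finger_force: 64.4
```

Contact made (about 10 N). Releasing and backing up.

```bash

python3 -m crank '{"travel":[[0,0,0],[0,0,0],[0,0,0],[0,0,0],[0,0,0]],"turn":[[0,0,0],[0,0,0],[0,0,0],[0,0,0],[0,0,0]],"gripper":[0.4,0.3,0.2,0,0]}'
python3 -m crank '{"travel":[[0,0,0],[0,0,1],[0,0,4],[0,0,8],[0,0,12]],"turn":[[0,0,0],[0,0,0],[0,0,0],[0,0,0],[0,0,0]],"gripper":[0,0,0,0,0]}'
python3 -m crank '{"travel":[[0,-3,2],[0,-8,3],[0,-13,3],[0,-18,3],[0,-22,3]],"turn":[[0,0,0],[0,0,0],[0,0,0],[0,0,0],[0,0,0]],"gripper":[0,0,0,0,0]}'
python3 - <<'E'
from h import *
f=grab('top','pics/t4.npz');g=grab('side','pics/s4.npz')
h=cv2.cvtColor(f["pixels"],cv2.COLOR_RGB2HSV)
c=blob((h[...,1]<80).astype(np.uint8),(120,180,180,250));print("hone",rect(f,c,.078))
cv2.imwrite('pics/p4.png',np.hstack([cv2.resize(f["pixels"][150:270,90:210,::-1],(400,400)),cv2.resize(g["pixels"][60:180,150:270,::-1],(400,400))]))
E
```

```text
clock: 8.35
position: [0.5486, 0.2873, 0.0606]
tool_rot: [3.142, 0.0, 2.869]
force: [0.4, -0.6, 0.3]
grip_width: 0.0851
finger_force: 0.0
clock: 8.85
position: [0.5484, 0.2871, 0.1825]
tool_rot: [-3.141, -0.0, 2.869]
force: [0.6, 0.3, -0.1]
grip_width: 0.0856
finger_force: 0.0
clock: 9.35
position: [0.5483, 0.0645, 0.2116]
tool_rot: [3.141, 0.001, 2.868]
force: [0.6, 0.3, -0.0]
grip_width: 0.0855
finger_force: 0.0
hone [545.5 205.8 207.7  51.2  -0.7]
```

View pics/p4.png

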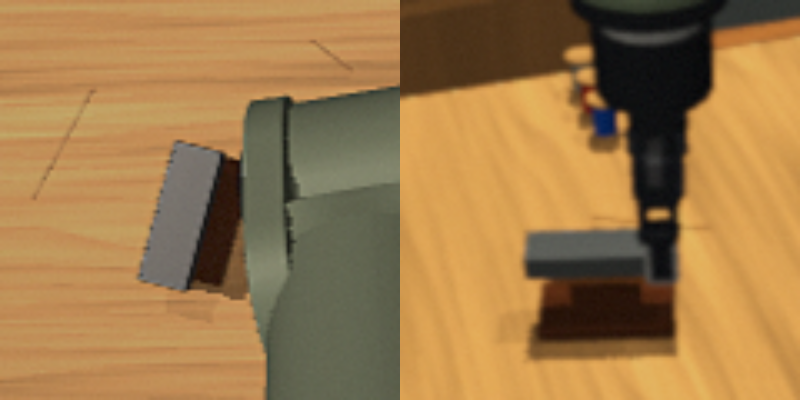

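The hone now rests lengthwise on the bar in both views (top crop corners (178,141)–(225,152) down to (138,278)–(187,290)). Next: go over the mandrel while turning the closing line tangential to the turntable.

```bash

python3 -m crank '{"travel":[[-0.2,-2.5,1],[-0.4,-5,2],[-0.6,-7.5,3],[-0.8,-10,4],[-1,-12.5,4]],"turn":[[0,0,-7.6],[0,0,-15.2],[0,0,-22.8],[0,0,-30.4],[0,0,-38]],"gripper":[0,0,0,0,0]}' 80
python3 -m crank '{"travel":[[-0.2,-2.5,0],[-0.4,-5,0],[-0.6,-7.5,0],[-0.8,-10,0],[-1,-12.5,0]],"turn":[[0,0,-7.6],[0,0,-15.2],[0,0,-22.8],[0,0,-30.4],[0,0,-38]],"gripper":[0,0,0,0,0]}'
python3 -m crank '{"travel":[[-0.2,-2.5,0],[-0.4,-5,0],[-0.5,-7.5,0],[-0.5,-10,0],[-0.5,-12.2,0]],"turn":[[0,0,-7.6],[0,0,-15.2],[0,0,-22.8],[0,0,-30.4],[0,0,-38]],"gripper":[0,0,0,0,0]}'
python3 -m crank '{"travel":[[0,0,0],[0,0,0],[0,0,0],[0,0,0],[0,0,0]],"turn":[[0,0,0],[0,0,0],[0,0,0],[0,0,0],[0,0,0]],"gripper":[0,0,0,0,0]}'
python3 - <<'E'
from h import *
s=bot.observe();print(np.round(s["position"],4),np.degrees(s["tool_rot"]),np.round(s["qpos"],2))
f=grab('top','pics/t5.npz');w=grab('wrist','pics/w5.npz')
h=cv2.cvtColor(f["pixels"],cv2.COLOR_RGB2HSV)
c=blob((h[...,1]<80).astype(np.uint8),(120,180,180,250));print("hone",rect(f,c,.078))
print('expected end/mouth px in wrist',proj(w,(.523,-.305,.18)),proj(w,(.523,-.305,.07)))
cv2.imwrite('pics/w5.png',w["pixels"][:,:,::-1])
E
```

```text
clock: 9.95
position: [0.539, -0.0583, 0.2524]
tool_rot: [3.139, 0.001, 2.201]
force: [-0.1, 0.3, -0.2]
grip_width: 0.0857
finger_force: 0.0
clock: 10.45
position: [0.5287, -0.1831, 0.2513]
tool_rot: [3.141, -0.0, 1.538]
force: [0.3, -0.1, 0.7]
grip_width: 0.0857
finger_force: 0.0
clock: 10.95
position: [0.5238, -0.3054, 0.2513]
tool_rot: [3.141, -0.001, 0.874]
force: [0.6, 0.2, -0.1]
grip_width: 0.0858
finger_force: 0.0
clock: 11.45
position: [0.5238, -0.304, 0.2508]
tool_rot: [3.142, -0.001, 0.881]
force: [0.1, -0.5, -0.0]
grip_width: 0.0853
finger_force: 0.0
[ 0.5238 -0.304   0.2508] [ 1.79997018e+02 -3.03391419e-02  5.04601678e+01] [-0.04  0.57  0.71  1.66 -0.41  1.07  0.11]
hone [547.4 284.5 128.2  47.9 -15.5]
expected end/mouth px in wrist [258.58343065 205.35647545] [258.98544703 173.58807227]
```

View pics/w5.png

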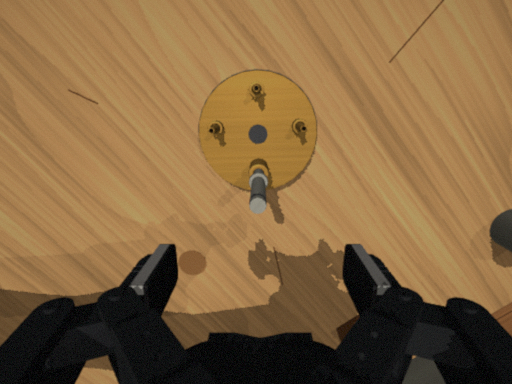

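The wrist view shows the grip end at px (258,204) and the mouth at (259,173), matching the predictions (258.6,205.4) and (259.0,173.6). Descending and gripping.

```bash

python3 -m crank '{"travel":[[0,-0.1,-2],[0,-0.1,-4],[0,-0.1,-6],[0,-0.1,-8],[0,-0.1,-9.5]],"turn":[[0,0,0],[0,0,0],[0,0,0],[0,0,0],[0,0,0]],"gripper":[0,0,0,0,0]}'
python3 -m crank '{"travel":[[0,0,-1.2],[0,0,-2.2],[0,0,-3],[0,0,-3.5],[0,0,-3.5]],"turn":[[0,0,0],[0,0,0],[0,0,0],[0,0,0],[0,0,0]],"gripper":[0,0,0,0,0]}'
python3 -m crank '{"travel":[[0,0,0],[0,0,0],[0,0,0],[0,0,0],[0,0,0]],"turn":[[0,0,0],[0,0,0],[0,0,0],[0,0,0],[0,0,0]],"gripper":[0.4,0.5,0.6,0.7,0.8]}' 30
python3 -m crank '{"travel":[[0,0,0],[0,0,0],[0,0,0],[0,0,0],[0,0,0]],"turn":[[0,0,0],[0,0,0],[0,0,0],[0,0,0],[0,0,0]],"gripper":[1,1,1,1,1]}' 80
```

```text
clock: 12.05
position: [0.5234, -0.3054, 0.1544]
tool_rot: [-3.141, 0.0, 0.88]
force: [-0.3, -0.1, 0.1]
grip_width: 0.0853
finger_force: 0.0
clock: 12.55
position: [0.5235, -0.3056, 0.1202]
tool_rot: [-3.141, 0.0, 0.879]
force: [0.2, -0.9, -0.1]
grip_width: 0.0857
finger_force: 0.0
clock: 13.05
position: [0.5237, -0.3057, 0.1207]
tool_rot: [3.141, -0.0, 0.879]
force: [-0.1, -0.1, -0.2]
grip_width: 0.0172
finger_force: 0.2
clock: 13.55
position: [0.5238, -0.3058, 0.1208]
tool_rot: [3.141, -0.0, 0.879]
force: [0.3, 0.4, 6.2]
grip_width: 0.0122
finger_force: 78.1
```

```bash

python3 -m crank '{"travel":[[0,0,0.5],[0,0,1.5],[0,0,2.5],[0,0,3.5],[0,0,4.5]],"turn":[[0,0,0],[0,0,0],[0,0,0],[0,0,0],[0,0,0]],"gripper":[1,1,1,1,1]}'
python3 -m crank '{"travel":[[0,0,2],[0,0,4],[0,0,6],[0,0,8],[0,0,9]],"turn":[[0,0,0],[0,0,0],[0,0,0],[0,0,0],[0,0,0]],"gripper":[1,1,1,1,1]}'
python3 - <<'E'
from h import *
s=bot.observe();print(np.round(s["qpos"],2),s["position"])
f=grab('top','pics/t6.npz');g=grab('side','pics/s6.npz')
p=s["position"];print(proj(g,p),proj(g,p-[0,0,.091]))
cv2.imwrite('pics/p6.png',np.hstack([cv2.resize(f["pixels"][140:290,280:430,::-1],(400,400)),cv2.resize(g["pixels"][200:350,200:350,::-1],(400,400))]))
E
```

```text
clock: 14.05
position: [0.5237, -0.3057, 0.1667]
tool_rot: [3.141, -0.0, 0.879]
force: [-0.3, -1.0, -2.2]
grip_width: 0.0124
finger_force: 77.8
clock: 14.55
position: [0.5239, -0.306, 0.2577]
tool_rot: [3.14, -0.001, 0.879]
force: [0.7, 0.1, -1.6]
grip_width: 0.0124
finger_force: 77.8
[-0.04  0.56  0.71  1.65 -0.41  1.08  0.1 ] [ 0.52387672 -0.30601391  0.25765702]
[271.35368951 238.25969016] [270.64190651 273.34433983]
```

View pics/p6.png

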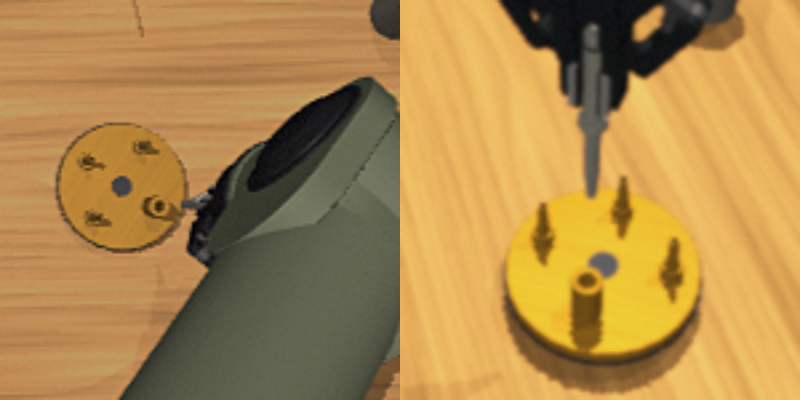

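The mandrel is out: the tip in the side crop is at (592,195), as predicted, and all the staples still stand. Carrying it over, then leaning it.

```bash

python3 -m crank '{"travel":[[0.1,1.5,0],[0.3,4.5,0],[0.6,8.5,0],[0.8,12.5,0],[1,16.5,0]],"turn":[[0,0,4],[0,0,8],[0,0,12],[0,0,16],[0,0,20]],"gripper":[1,1,1,1,1]}'
python3 -m crank '{"travel":[[0.2,4,0],[0.4,8,0],[0.6,12,0],[0.8,16,0],[1,20,0]],"turn":[[0,0,4],[0,0,8],[0,0,12],[0,0,16],[0,0,20]],"gripper":[1,1,1,1,1]}'
python3 -m crank '{"travel":[[0.1,4,0],[0.2,8,0],[0.3,12,0],[0.4,15,0],[0.4,16.3,0]],"turn":[[0,0,4],[0,0,8],[0,0,12],[0,0,16],[0,0,20]],"gripper":[1,1,1,1,1]}'
python3 -m crank '{"travel":[[0,0,0],[0,0,0],[0,0,0],[0,0,0],[0,0,0]],"turn":[[4,0,0],[9,0,0],[14,0,0],[19,0,0],[24,0,0]],"gripper":[1,1,1,1,1]}'
python3 -m crank '{"travel":[[0,0,0],[0,0,0],[0,0,0],[0,0,0],[0,0,0]],"turn":[[5,0,0],[10,0,0],[15,0,0],[19,0,0],[21,0,0]],"gripper":[1,1,1,1,1]}'
python3 -m crank '{"travel":[[0,0,0],[0,0,0],[0,0,0],[0,0,0],[0,0,0]],"turn":[[0,0,0],[0,0,0],[0,0,0],[0,0,0],[0,0,0]],"gripper":[1,1,1,1,1]}'
cat > st.py <<'E'
from h import *
from scipy.spatial.transform import Rotation as Ro
s=bot.observe();z=Ro.from_euler('xyz',s["tool_rot"]).apply([0,0,1]);p=s["position"]
print(np.round(s["qpos"],2),np.round(p,4),'axis',np.round(z,3),'tip',np.round(p+.091*z,4))
E
python3 st.py
```

```text
clock: 15.15
position: [0.5331, -0.139, 0.2547]
tool_rot: [-3.14, 0.0, 1.231]
force: [1.7, 0.9, -1.6]
grip_width: 0.0119
finger_force: 77.9
clock: 15.65
position: [0.543, 0.0611, 0.2548]
tool_rot: [-3.141, 0.0, 1.581]
force: [0.9, 0.4, -0.9]
grip_width: 0.0119
finger_force: 77.9
clock: 16.15
position: [0.5469, 0.2255, 0.2545]
tool_rot: [-3.14, -0.0, 1.934]
force: [0.1, -1.0, -1.1]
grip_width: 0.0125
finger_force: 77.9
clock: 16.65
position: [0.5478, 0.2219, 0.2554]
tool_rot: [2.986, -0.394, 1.958]
force: [-1.2, 0.5, -2.5]
grip_width: 0.0121
finger_force: 78.1
clock: 17.15
position: [0.5478, 0.2207, 0.2544]
tool_rot: [2.806, -0.727, 2.053]
force: [-0.6, -0.3, -1.5]
grip_width: 0.0123
finger_force: 78.0
clock: 17.65
position: [0.5475, 0.2227, 0.2558]
tool_rot: [2.806, -0.724, 2.056]
force: [0.6, 0.3, -2.0]
grip_width: 0.0124
finger_force: 78.0
[-0.14  0.49  0.06  1.88 -1.03  1.01  0.96] [0.5475 0.2227 0.2558] axis [-0.     0.707 -0.707] tip [0.5475 0.2871 0.1914]
```

Leaned to 45° at the pose intended. Lowering part way, then checking the tip in two views numerically (picture viewings are used up).

```bash

python3 -m crank '{"travel":[[0,0,-1],[0,0,-2.5],[0,0,-4],[0,0,-5.5],[0,0,-6]],"turn":[[0,0,0],[0,0,0],[0,0,0],[0,0,0],[0,0,0]],"gripper":[1,1,1,1,1]}'
python3 -m crank '{"travel":[[0,0,0],[0,0,0],[0,0,0],[0,0,0],[0,0,0]],"turn":[[0,0,0],[0,0,0],[0,0,0],[0,0,0],[0,0,0]],"gripper":[1,1,1,1,1]}'
cat > tip.py <<'E'
from st import *
for n in("top","side"):
    f=grab(n,f'pics/{n}7.npz');h=cv2.cvtColor(f["pixels"],cv2.COLOR_RGB2HSV)
    a,b=proj(f,p+.091*z),proj(f,p+.02*z)
    print(n,'tip',a.round(1),'collar side',b.round(1))
    d=(a-b)/np.linalg.norm(a-b)
    for t in range(-14,9,2):   # profile along axis past tip: V, S on axis & across
        q=a+d*t;nrm=np.array([-d[1],d[0]])
        print(t,[tuple(int(v) for v in h[tuple((q+nrm*k).round().astype(int)[::-1])][1:]) for k in(-6,-4,-3,-2,-1,0,1,2,3,4,6)])
E
python3 tip.py
```

```text
clock: 18.15
position: [0.5469, 0.2223, 0.1936]
tool_rot: [2.809, -0.725, 2.053]
force: [0.0, -0.5, -1.1]
grip_width: 0.0119
finger_force: 78.0
clock: 18.65
position: [0.5477, 0.2224, 0.1959]
tool_rot: [2.806, -0.724, 2.055]
force: [-0.1, -0.1, -1.2]
grip_width: 0.0119
finger_force: 78.0
[-0.11  0.58  0.03  1.91 -1.09  0.94  1.08] [0.5477 0.2224 0.1959] axis [ 0.     0.707 -0.707] tip [0.5477 0.2867 0.1316]
top tip [138.6 213.9] collar side [151.9 213.1]
-14 [(188, 46), (255, 36), (52, 103), (32, 103), (33, 125), (33, 146), (32, 153), (30, 112), (35, 139), (34, 106), (20, 112)]
-12 [(40, 32), (45, 17), (30, 42), (35, 124), (35, 145), (36, 100), (35, 131), (36, 140), (36, 122), (19, 120), (26, 120)]
-10 [(19, 120), (19, 122), (18, 125), (21, 95), (38, 140), (36, 133), (36, 143), (29, 96), (21, 123), (23, 123), (25, 123)]
-8 [(22, 118), (25, 121), (23, 124), (23, 87), (36, 136), (35, 152), (36, 141), (23, 99), (19, 122), (21, 123), (21, 123)]
-6 [(21, 121), (23, 122), (23, 121), (21, 124), (30, 85), (40, 141), (37, 153), (32, 135), (21, 119), (23, 123), (27, 125)]
-4 [(25, 122), (21, 1
[... 1740 characters left out ...]
73), (155, 89), (28, 18)]
0 [(155, 227), (155, 229), (154, 230), (156, 196), (143, 148), (138, 151), (124, 123), (149, 190), (156, 221), (158, 221), (160, 126)]
2 [(157, 228), (153, 230), (157, 229), (157, 229), (155, 229), (153, 209), (156, 222), (156, 226), (156, 227), (155, 222), (159, 222)]
4 [(152, 230), (154, 229), (157, 228), (154, 230), (160, 227), (155, 228), (156, 225), (156, 222), (157, 222), (157, 218), (160, 220)]
6 [(156, 224), (156, 221), (158, 227), (159, 225), (157, 223), (159, 220), (156, 220), (159, 220), (156, 221), (160, 221), (157, 222)]
8 [(159, 221), (161, 216), (164, 197), (161, 211), (157, 218), (160, 218), (156, 220), (157, 222), (157, 222), (159, 223), (154, 228)]
```

Both views show steel ending within about 1 px of the predicted tip. Final lowering of 2.8 cm.

```bash

python3 -m crank '{"travel":[[0,0,-0.7],[0,0,-1.5],[0,0,-2.2],[0,0,-2.6],[0,0,-2.8]],"turn":[[0,0,0],[0,0,0],[0,0,0],[0,0,0],[0,0,0]],"gripper":[1,1,1,1,1]}'
python3 -m crank '{"travel":[[0,0,0],[0,0,0],[0,0,0],[0,0,0],[0,0,0]],"turn":[[0,0,0],[0,0,0],[0,0,0],[0,0,0],[0,0,0]],"gripper":[1,1,1,1,1]}'
python3 tip.py | grep -A10 -E "axis|side tip" | grep -v top; python3 - <<'E'
from h import *
a,b=load('pics/top7.npz')["pixels"].astype(int),load('pics/t6.npz')["pixels"].astype(int)
for n,(x,y) in dict(cup=(239,146)).items(): print(n,np.abs(a-b)[y-15:y+15,x-15:x+15].mean())
E
```

```text
clock: 19.25
position: [0.5474, 0.2223, 0.1668]
tool_rot: [2.808, -0.725, 2.054]
force: [-0.4, -0.1, -1.0]
grip_width: 0.0124
finger_force: 78.0
clock: 19.75
position: [0.5476, 0.2223, 0.1677]
tool_rot: [2.806, -0.725, 2.055]
force: [0.8, 0.5, -1.3]
grip_width: 0.0126
finger_force: 78.0
[-0.1   0.63  0.01  1.93 -1.13  0.9   1.14] [0.5476 0.2223 0.1677] axis [ 0.     0.707 -0.707] tip [0.5477 0.2867 0.1033]
-14 [(174, 47), (255, 35), (24, 116), (31, 106), (30, 134), (38, 153), (35, 145), (26, 119), (23, 143), (87, 73), (185, 40)]
-12 [(202, 43), (255, 39), (102, 60), (32, 145), (32, 144), (37, 139), (36, 154), (35, 131), (37, 90), (32, 16), (0, 41)]
-10 [(193, 49), (60, 34), (27, 19), (24, 21), (22, 47), (31, 150), (33, 156), (36, 141), (25, 93), (24, 115), (25, 132)]
-8 [(31, 25), (21, 107), (18, 127), (15, 52), (26, 78), (34, 149), (37, 152), (36, 134), (25, 111), (21, 121), (28, 119)]
-6 [(18, 114), (23, 111), (22, 115), (23, 109), (31, 90), (33, 148), (32, 151), (13, 139), (21, 120), (23, 123), (25, 124)]
-4 [(26, 117), (23, 109), (21, 110), (22, 125), (28, 100), (35, 144), (34, 1
[... 1020 characters left out ...]
), (20, 13), (60, 17), (32, 16), (30, 17)]
-4 [(155, 229), (156, 229), (155, 221), (131, 127), (80, 80), (23, 55), (19, 27), (0, 21), (43, 12), (45, 17), (10, 25)]
-2 [(162, 213), (162, 214), (160, 211), (150, 163), (109, 91), (22, 57), (69, 70), (133, 94), (102, 30), (122, 25), (0, 23)]
0 [(128, 178), (153, 223), (156, 222), (158, 207), (150, 177), (116, 101), (147, 161), (160, 195), (164, 185), (171, 97), (148, 50)]
2 [(16, 95), (66, 120), (136, 189), (135, 185), (156, 204), (157, 206), (159, 216), (157, 214), (160, 223), (159, 215), (167, 125)]
4 [(13, 97), (16, 95), (11, 93), (13, 96), (64, 112), (64, 112), (146, 187), (146, 204), (146, 210), (158, 228), (157, 229)]
cup 4.650740740740741
```

```bash
python3 -c "
from workcell import bot
print(bot.job_done())"
```

```text
the job is handed in; nothing more can be done
None
```

I handed the job in at about 20 s: the hone lies on the rest within about 1 mm of centre. The gripper holds the mandrel at 45° with its tip about 25 mm above the hone's middle, and I left the staples and cup alone.

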